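# Clamp a printed part with the fine knob of a rack vise

### The arm

A 7-joint arm with a two-finger parallel gripper is mounted at the origin on the work surface. World frame = base frame: x ahead of the robot, y to its left, z up, the work surface at z = 0. Lengths are in m, angles in rad, forces in N, time in s.
With the tool pointing down it reaches from about 0.4 to 0.85 m from the base axis. Payload 10.4 kg.
Tool frame: the origin (TCP) lies at the very end of the fingers, on their centre line; the grasp point (between the pads) lies 19 mm behind it (manip.grip_depth is the distance from the TCP to the grasp point, in m); z points along the fingers, x is the direction in which the jaws open and shut, and the axes are right-handed (so a half turn about z gives the same grasp; the last joint's range is limited). The gripper opens to 85 mm and grips with 20 to 120 N. Pads are 22 mm wide; open, the fingers measure 114 mm over their backs; the gripper's body (76 mm by 85 mm) begins 54 mm behind the grasp point. The pads swing forward as they close: fully open they stand 13 mm farther back than shut.
Start: joints at [1.231, 0.332, -0.065, 1.46, 0.022, 1.35, -0.088], TCP at [0.195, -0.594, 0.231] pointing down, gripper open.
Joint ranges: [-2.6, 2.6], [-0.5, 2.12], [-1.47, 1.34], [0.16, 2.42], [-1.27, 4.41], [0.06, 2.06], [-2.6, 2.6]. Speed limits (rad/s): [2.22, 2.22, 2.79, 2.79, 3.14, 3.14, 3.14].

### API

Orientations are given as a unit quaternion [x, y, z, w].
In Python, from workcell import manip, cams gives the robot as it stands. The module is installed in compiled form; this text tells all that it offers.
- The arm moves only by the tool move_arm, never from a script. Its arguments are lists of equal length, an entry for each row: "claw": the opening, from 0 (shut) to 1 (fully open); "dp": the shift along the tool's x, y, z as a fraction of full scale, a list of three; "turn": the turn, a rotation vector about the tool's x, y, z as a fraction of full scale, a list of three. A call has 1 to 8 rows; each row shifts and turns the commanded pose from where the row before left it, along the tool's axes as they then stand; what a row does not reach is not made up. Full scale, the value 1, is 200 mm for a shift and 45 degrees for a turn. A row lasts 1/12 s, in which the tool goes at most 41.7 mm and 7.16 degrees, less where a joint would pass 70% of its speed; a pose out of reach is approached as far as the arm can. A call with a number of a shift or a turn outside -1 to 1 is refused whole. A call with a gripper value outside its range is refused whole. The fingers move at their own pace and stop on an object; "grip_force" is the grip in N (left out, the last holds). Time passes only in rows, so rows that do not move let the fingers close. It gives the time, the measured TCP pose, the force and the opening at its end, in the units of the state.
- manip.get_obs(): the state, without advancing time (a new reading comes with each control period).
- cams.camera(name): name is "scene" or "side" or "wrist"; returns the picture (420x560x3 uint8, red, green, blue); there is no depth.
- cams.camera_info(name): a dict with "fx", "fy", "cx", "cy" (pixels), "pose" (4x4, takes a point from camera to world coordinates); the wrist camera has in their place "tool_from_camera" (4x4, takes a point from camera to tool coordinates, whose origin is the TCP and whose axes are the tool frame's). Camera axes: x right, y down, z forward; pixel columns grow to the right and rows downward; lengths in m; the calibration is good to about 2 mm. A picture is of the moment at which its call begins: read the wrist's pose just before it. camera_info takes no time and is no camera call.
- manip.hand_in(): hands the job in, once; it reports no verdict.
The state is a dict: "clock": time; "joint_pos": joint angles; "joint_velocities": joint speeds; "tau": joint torques, N m; "position": TCP position; "ee_rot": TCP orientation; "ft_force": force on the tool from outside, world axes, zero at the start; "torque": the same for the moment, N m; "grip_width": opening from 0.0 (shut) to 1.0 (fully open).
Only numpy, scipy, OpenCV 4.12 (cv2) and the standard library are available. Lean on these libraries where they do the work, as an engineer would, in place of code of your own. Each camera call takes 0.05 s, during which the arm holds its last target.

### The job

Stand the blue printed part upright on the bed of the small bench vise, between its two rubber faces, and let go of it. Then close the vise with the small inner (fine) knob alone, clockwise, until the part is held with about 10 N - gently, never more than 20 N - and let go. Leave the outer (coarse) ring where it is set and do not lean on it, do not push the jaw by hand, and leave the jar, the tape and the screwdriver where they are.

Things in the scene. Friction and masses are not known exactly. Their poses are not given: they have to be found in the camera images.
- vise: Bench vise fixed to the table. Dark steel bed 90 (x) x 300 (y) mm, top at z 18. Origin: centre of its underside, z up. The jaw travels along y. Grey anvil block near y -130 (60 mm high); grey knob head at +y (80 x 110, y 15 to 125, top z 52) with two concentric knobs on a vertical axis at x 0, y +70. The bay between the rubber faces is open above and at both x sides.
- anvil_ref (a point): Middle of the grey anvil block's inner face, 38 mm above the table, on the vise's centre line near its y -115 (113 to 117; the coarse ring sets it). Before it, on a stud set by hand, stands the anvil's black rubber face, 44 wide x 34 mm high (z 21 to 55): 8 to 16 mm nearer the jaw (+y), not measured.
- pad: Black rubber face of the moving jaw, 44 wide x 7 thick x 34 mm high, opposite the anvil's. Origin: centre of its clamping face, 38 mm above the table, looking along the vise's -y; axes as the vise's. Sprung: 5 N per mm it is pushed back, 5 mm at most. At the start 44 to 61 mm from the anvil's rubber face.
- jaw: The blue moving jaw block behind the pad, 56 x 16 x 38 mm, top 58 mm above the table; origin at its middle, 20 mm behind the pad's face.
- fine_knob: Inner, fine knob: round, aluminium, 30 mm across, 68 to 96 mm above the table, red mark. Origin: centre of its underside, z up; turns with it. Clockwise from above closes the jaw, 12 mm per rad (0.8 to 2.5 rad needed). Steady drag 0.22 N m; stays where left. Each N of clamping adds 0.012 N m to the turning torque (10 N: 0.12). Until it meets the anvil the part slides at 1 to 2 N.
- fine_grip (a point): On the knobs' axis, 90 mm above the table: the height for gripping the fine knob; fingertips up to 20 mm past this point stay clear of the coarse ring.
- coarse_ring: Outer, coarse ring below the fine knob: black, 60 mm diameter, 12 mm high (54 to 66 mm above the table), orange mark on top. Origin: centre of its underside. It shifts the anvil, 15 mm per rad; it is already set and must stay (within 0.1 rad, no more than 8 N on it).
- coarse_mark (a point): Orange mark on top of the coarse ring, 26 mm from the axis; it turns with the ring.
- part: Blue 3D-printed part, block 30 (x) x 36 (y) x 34 mm high with a black stub 16 mm across and 6 mm high on top; 80 to 170 g. Origin: centre of its underside, z up. It may be clamped along either side; the 36 mm side along the vise's y needs less turning.
- jar: Small jar, 44 mm diameter, 55 mm high, yellow cap; origin at the centre of its underside. Bystander.
- tape: Yellow roll of tape lying flat, 80 mm diameter, 24 mm high; origin at the centre of its underside. Bystander.
- driver: Screwdriver with green handle, 170 mm long, lying beyond the vise; origin near its middle. Bystander.
Mind the look-alikes: they are no part of the job. Several things have the shape of the part; the one meant has the colours described above.

How it is judged:
By the outcome, as a careful person would: the job done as asked, in the order asked, and still so for the second after the job is handed in, with the robot touching nothing.
It also fails if it takes over 67 s, if anything falls off the work surface, if the arm or the gripper's body presses on something with over 40 N, if the wrist force passes 120 N, or if a joint passes its speed limit or range.

## Working session

There is one attempt and no reset: what is moved stays moved. The work goes in short steps, Python scripts to look and compute and a tool call to move; the robot and the scene stay as the last step left them, time stands still between calls to the robot, and variables do not carry over. Pictures are saved under pics/ and viewed, and the job is handed in when it is done.

Besides the shell and the picture viewer there is one more tool, called after ">>>" in YAML: its name, and indented under it one key for each argument. move_arm: Moves the arm, as the interface text tells. Shift numbers are shares of 200 mm and turn numbers shares of 45 degrees, none past 1 either way. Its arguments: {"type":"object","properties":{"claw":{"type":"array","items":{"type":"number"}},"dp":{"type":"array","items":{"type":"array","items":{"type":"number"}}},"turn":{"type":"array","items":{"type":"array","items":{"type":"number"}}},"grip_force":{"type":"number"}},"required":["claw","dp","turn"]}

```bash
mkdir -p pics; python3 - <<'E'
from workcell import manip, cams
import cv2
o=manip.get_obs()
print({k:(v if not hasattr(v,'round') else v.round(4) if hasattr(v,'shape') else v) for k,v in o.items()}, manip.grip_depth)
for n in ["scene","side","wrist"]:
    im=cams.camera(n); cv2.imwrite(f"pics/a_{n}.png",cv2.cvtColor(im,cv2.COLOR_RGB2BGR))
    i=cams.camera_info(n); print(n,i)
E
```

```text
{'clock': 0.0, 'joint_pos': array([ 1.2314,  0.3329, -0.0647,  1.461 ,  0.0216,  1.3499, -0.0885]), 'joint_velocities': array([ 0.0011,  0.001 , -0.0031,  0.001 ,  0.0009,  0.0005, -0.0005]), 'tau': array([ 3.00000e-04, -6.25452e+01,  4.95000e-02, -3.91603e+01,
        1.63000e-02,  1.00000e-02, -0.00000e+00]), 'position': array([ 0.1946, -0.5935,  0.2305]), 'ee_rot': array([ 8.098e-01, -5.867e-01, -6.000e-04, -4.000e-04]), 'ft_force': array([ 0.773 ,  0.2997, -0.1181]), 'torque': array([ 0.005 ,  0.0228, -0.0025]), 'grip_width': 1.0016712803953907} 0.0187
scene {'fx': 519.5056053221007, 'fy': 519.5056053221007, 'cx': 287.2802880628982, 'cy': 204.3007448041851, 'pose': array([[ 0.03450085,  0.77124085, -0.63560778,  1.14911045],
       [ 0.99938644, -0.02278228,  0.02660297, -0.02866964],
       [ 0.00603671, -0.63613562, -0.77155365,  0.79729396],
       [ 0.        ,  0.        ,  0.        ,  1.        ]])}
side {'fx': 541.0022661367626, 'fy': 541.0022661367626, 'cx': 270.9243324691634, 'cy': 212.34674548623033, 'pose': array([[-0.73368569, -0.3746122 ,  0.56689594, -0.07725914],
       [-0.67914696,  0.3778195 , -0.62929471,  0.72880615],
       [ 0.02155713, -0.84671018, -0.53161749,  0.72305433],
       [ 0.        ,  0.        ,  0.        ,  1.        ]])}
wrist {'fx': 333.39576001635174, 'fy': 333.39576001635174, 'cx': 278.9817358537455, 'cy': 211.5736332357276, 'tool_from_camera': array([[ 9.99999603e-01,  8.62274684e-04,  2.23717376e-04,
        -5.44974331e-04],
       [-8.88121275e-04,  9.45467849e-01,  3.25714226e-01,
        -8.37538651e-02],
       [ 6.93375448e-05, -3.25714295e-01,  9.45468240e-01,
        -1.43243421e-01],
       [ 0.00000000e+00,  0.00000000e+00,  0.00000000e+00,
         1.00000000e+00]])}
```

View pics/a_scene.png

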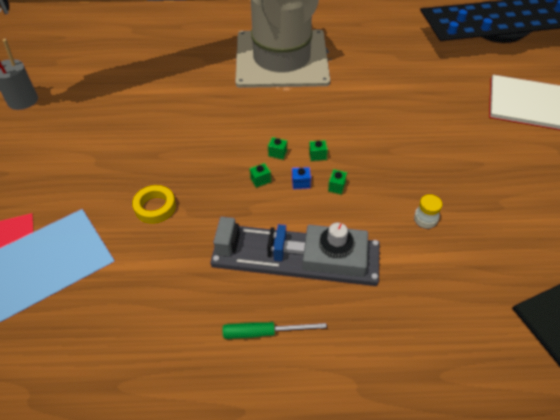

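View pics/a_side.png

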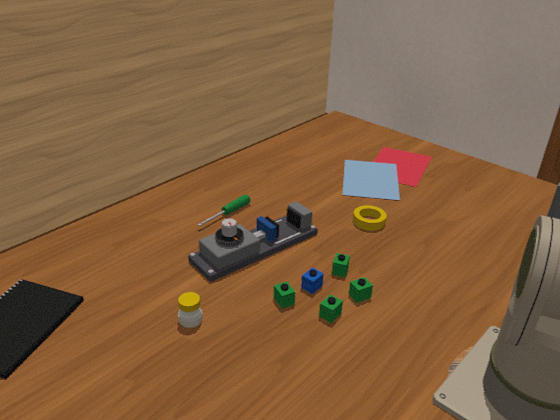

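View pics/a_wrist.png

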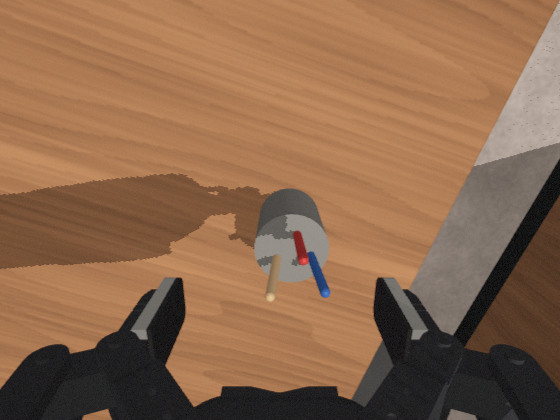

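Scene view: the blue block is at (301,178). Four green look-alikes stand at (277,148), (317,150), (260,176) and (338,182). The vise spans (212..380, 220..280), with the knob head at its right (+y) end. In the side view the blue block is at (312,281). Only that one is blue with a black stub, so I'll confirm it in a crop and triangulate.

```bash
cat > h.py <<'E'
import numpy as np, cv2
from workcell import manip, cams
from scipy.spatial.transform import Rotation as R
def ray(n,uv,T=None):
    i=cams.camera_info(n); P=i["pose"] if n!="wrist" else T@i["tool_from_camera"]
    d=np.array([(uv[0]-i["cx"])/i["fx"],(uv[1]-i["cy"])/i["fy"],1.])
    return P[:3,3],P[:3,:3]@d
def onz(n,uv,z,T=None):
    o,d=ray(n,uv,T); return o+d*(z-o[2])/d[2]
def tri(a,b):
    A=np.zeros((3,3));v=np.zeros(3)
    for o,d in (a,b):
        d=d/np.linalg.norm(d);M=np.eye(3)-np.outer(d,d);A+=M;v+=M@o
    return np.linalg.solve(A,v)
def toolT():
    o=manip.get_obs();T=np.eye(4);T[:3,:3]=R.from_quat(o["ee_rot"]).as_matrix();T[:3,3]=o["position"];return T
def shot(n,name):
    T=toolT() if n=="wrist" else None
    im=cv2.cvtColor(cams.camera(n),cv2.COLOR_RGB2BGR);cv2.imwrite(f"pics/{name}.png",im);return im,T
E
python3 - <<'E'
from h import *
s=cv2.imread("pics/a_scene.png");d=cv2.imread("pics/a_side.png")
a=cv2.resize(s[130:290,200:390],None,fx=3,fy=3,interpolation=cv2.INTER_CUBIC)
b=cv2.resize(d[180:320,170:390],None,fx=3,fy=3,interpolation=cv2.INTER_CUBIC)
cv2.imwrite("pics/c1.png",a);cv2.imwrite("pics/c2.png",b)
for nm,im in(("scene",s),("side",d)):
    h=cv2.cvtColor(im,cv2.COLOR_BGR2HSV)
    m=cv2.inRange(h,(105,150,60),(130,255,255))
    n,l,st,c=cv2.connectedComponentsWithStats(m)
    for k in range(1,n):
        if st[k,4]>30:print(nm,st[k],c[k].round(1))
p=onz("scene",(301,178),.02);print(p,onz("side",(312,281),.02))
for nm,uv,z in (("knob scene",(338,229),.096),("knob side",(230,224),.096)):
    print(nm,onz(nm.split()[1],uv,z))
E
```

```text
scene [513   0  10   5  37] [517.4   2.4]
scene [529   0   9   4  32] [533.2   1.3]
scene [554   0   6  12  50] [557.3   6.2]
scene [497   2  10   5  39] [501.8   4.1]
scene [439   5  36  30 372] [456.3  18.1]
scene [481   4  10   5  39] [485.7   5.7]
scene [433   8  10   5  39] [437.4  10.3]
scene [538   9  10   5  41] [542.2  10.9]
scene [522  10   9   5  39] [526.2  12.2]
scene [473  13  26  18 212] [486.1  20.6]
scene [506  12  10   5  43] [510.2  13.9]
scene [547  19  10   5  44] [551.7  20.9]
scene [531  20  10   6  43] [535.3  22.6]
scene [514  22  10   5  43] [519.  24.]
scene [498  24  10   5  45] [502.2  26. ]
scene [464  27  10   6  48] [468.5  29.5]
scene [293 168  17  20 290] [301.  178.2]
scene [273 226  13  35 292] [279.1 243. ]
side [257 217  19  25 231] [266.2 227.1]
side [302 268  21  26 359] [311.7 280.9]
[0.44063734 0.02827108 0.02      ] [0.43412826 0.03073132 0.02      ]
knob scene [0.62780941 0.079071   0.096     ]
knob side [0.6212462  0.08094918 0.096     ]
```

View pics/c1.png

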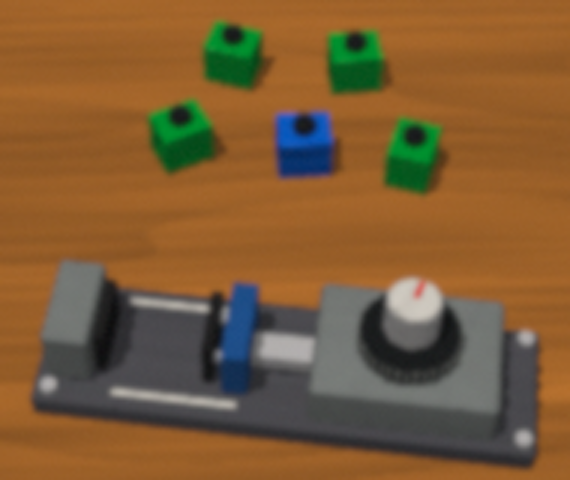

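View pics/c2.png

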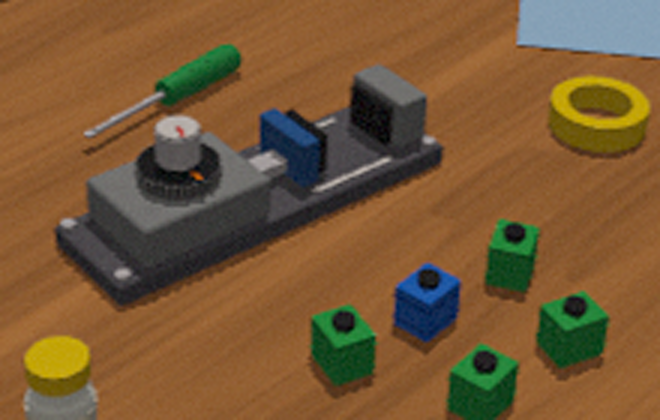

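```bash
cat >> h.py <<'E'
def down(yaw):  # tool x at yaw (rad) about world z, tool z down
    c,s=np.cos(yaw),np.sin(yaw); return np.array([[c,s,0],[s,-c,0],[0,0,-1.]])
def plan(wps,start=None):
    "wps: list of (pos,yaw or R,n rows); prints dp/turn rows"
    T=toolT() if start is None else start; p=T[:3,3].copy();Q=T[:3,:3].copy();rows=[]
    for pos,yaw,n in wps:
        Rt=down(yaw) if np.isscalar(yaw) else yaw
        p0,Q0=p.copy(),Q.copy(); rv=R.from_matrix(Q0.T@Rt).as_rotvec()
        for k in range(n):
            tp=p0+(np.array(pos)-p0)*(k+1)/n; tQ=Q0@R.from_rotvec(rv*(k+1)/n).as_matrix()
            d=np.round(Q.T@(tp-p)/.2,3); r=np.round(R.from_matrix(Q.T@tQ).as_rotvec()/np.radians(45),3)
            rows.append((d,r)); p=p+Q@d*.2; Q=Q@R.from_rotvec(r*np.radians(45)).as_matrix()
    for i in range(0,len(rows),8):
        print("dp",[list(map(float,a)) for a,b in rows[i:i+8]]);print("turn",[list(map(float,b)) for a,b in rows[i:i+8]])
    print("ends",p.round(4))
E
python3 - <<'E'
from h import *
plan([((.45,-.3,.25),-.6,11),((.53,.06,.25),0,11)])
E
```

```text
dp [[-0.091, -0.152, -0.009], [-0.081, -0.157, -0.008], [-0.072, -0.161, -0.009], [-0.062, -0.166, -0.009], [-0.053, -0.169, -0.008], [-0.042, -0.172, -0.009], [-0.032, -0.174, -0.009], [-0.021, -0.175, -0.009]]
turn [[-0.0, 0.0, -0.076], [-0.0, 0.0, -0.075], [-0.0, 0.0, -0.076], [-0.0, 0.0, -0.076], [-0.0, 0.001, -0.076], [-0.0, -0.0, -0.075], [-0.0, -0.0, -0.076], [-0.0, -0.0, -0.076]]
dp [[-0.011, -0.177, -0.008], [-0.001, -0.177, -0.009], [0.01, -0.177, -0.009], [-0.062, -0.156, 0.0], [-0.054, -0.158, 0.0], [-0.045, -0.162, 0.0], [-0.036, -0.163, 0.0], [-0.028, -0.166, 0.0]]
turn [[-0.0, 0.0, -0.075], [-0.0, 0.0, -0.076], [-0.0, 0.0, -0.076], [-0.0, 0.0, -0.069], [-0.0, 0.0, -0.07], [-0.0, 0.0, -0.069], [-0.0, 0.0, -0.07], [-0.0, 0.0, -0.069]]
dp [[-0.018, -0.166, 0.0], [-0.009, -0.168, 0.001], [0.0, -0.167, -0.0], [0.009, -0.168, -0.0], [0.019, -0.166, -0.0], [0.027, -0.165, -0.0]]
turn [[-0.0, 0.0, -0.07], [-0.0, 0.0, -0.069], [-0.0, 0.0, -0.069], [-0.0, 0.0, -0.07], [-0.0, -0.0, -0.069], [-0.0, -0.0, -0.07]]
ends [0.53   0.0599 0.25  ]
```

>>> move_arm:
  claw: [1,1,1,1,1,1,1,1]
  dp:
    - [-0.091,-0.152,-0.009]
    - [-0.081,-0.157,-0.008]
    - [-0.072,-0.161,-0.009]
    - [-0.062,-0.166,-0.009]
    - [-0.053,-0.169,-0.008]
    - [-0.042,-0.172,-0.009]
    - [-0.032,-0.174,-0.009]
    - [-0.021,-0.175,-0.009]
  turn:
    - [0,0,-0.076]
    - [0,0,-0.075]
    - [0,0,-0.076]
    - [0,0,-0.076]
    - [0,0,-0.076]
    - [0,0,-0.075]
    - [0,0,-0.076]
    - [0,0,-0.076]

```text
clock: 0.82
position: [0.3812, -0.3789, 0.2454]
ee_rot: [0.926, -0.378, -0.0, 0.0]
ft_force: [1.2, -1.3, 0.4]
grip_width: 1.001
```

>>> move_arm:
  claw: [1,1,1,1,1,1,1,1]
  dp:
    - [-0.011,-0.177,-0.008]
    - [-0.001,-0.177,-0.009]
    - [0.01,-0.177,-0.009]
    - [-0.062,-0.156,0]
    - [-0.054,-0.158,0]
    - [-0.045,-0.162,0]
    - [-0.036,-0.163,0]
    - [-0.028,-0.166,0]
  turn:
    - [0,0,-0.075]
    - [0,0,-0.076]
    - [0,0,-0.076]
    - [0,0,-0.069]
    - [0,0,-0.07]
    - [0,0,-0.069]
    - [0,0,-0.07]
    - [0,0,-0.069]

```text
clock: 1.48
position: [0.4864, -0.1349, 0.2504]
ee_rot: [0.987, -0.162, -0.0, 0.0]
ft_force: [0.9, -0.8, -0.2]
grip_width: 0.998
```

>>> move_arm:
  claw: [1,1,1,1,1,1,1,1]
  dp:
    - [-0.018,-0.166,0]
    - [-0.009,-0.168,0]
    - [0,-0.167,0]
    - [0.009,-0.168,0]
    - [0.019,-0.166,0]
    - [0.027,-0.165,0]
    - [0,0,0]
    - [0,0,0]
  turn:
    - [0,0,-0.07]
    - [0,0,-0.069]
    - [0,0,-0.069]
    - [0,0,-0.07]
    - [0,0,-0.069]
    - [0,0,-0.07]
    - [0,0,0]
    - [0,0,0]

```text
clock: 2.15
position: [0.5299, 0.0619, 0.2503]
ee_rot: [1.0, 0.002, -0.0, -0.0]
ft_force: [-0.7, -0.6, 0.1]
grip_width: 0.999
```

```bash
python3 - <<'E'
from h import *
im,T=shot("wrist","w1");np.save("w1.npy",T);print(T.round(4),manip.get_obs()["joint_pos"].round(3),manip.get_obs()["clock"])
E
```

```text
[[ 1.000e+00  4.500e-03 -5.000e-04  5.299e-01]
 [ 4.500e-03 -1.000e+00  7.000e-04  6.190e-02]
 [-5.000e-04 -7.000e-04 -1.000e+00  2.503e-01]
 [ 0.000e+00  0.000e+00  0.000e+00  1.000e+00]] [ 0.45   0.186 -0.725  1.644  0.126  1.36  -0.292] 2.2
```

View pics/w1.png

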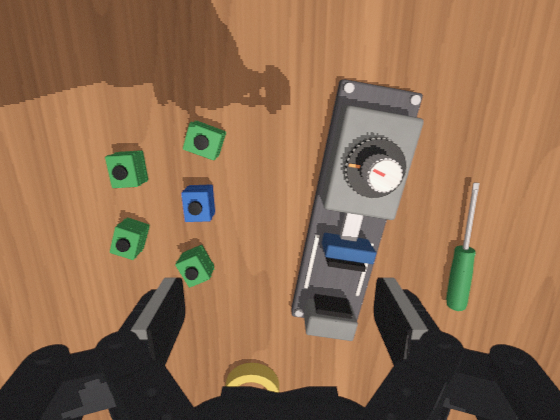

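The wrist view shows the blue part at (197,204). The vise is tilted, with its knob at (385,174), coarse mark at (353,166), jaw at (348,249) and anvil at (333,315). I'll zoom in to measure edges.

```bash
python3 - <<'E'
from h import *
im=cv2.imread("pics/w1.png")
a=cv2.resize(im[175:235,160:240],None,fx=8,fy=8,interpolation=cv2.INTER_CUBIC);cv2.imwrite("pics/z1.png",a)
b=cv2.resize(im[215:350,280:400],None,fx=4.4,fy=4.4,interpolation=cv2.INTER_CUBIC);cv2.imwrite("pics/z2.png",b)
c=cv2.resize(im[70:225,300:440],None,fx=3.8,fy=3.8,interpolation=cv2.INTER_CUBIC);cv2.imwrite("pics/z3.png",c)
E
```

```text
(no output)
```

View pics/z1.png

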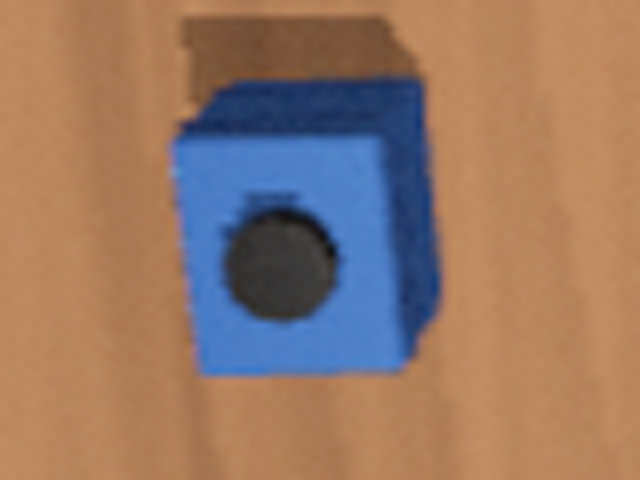

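View pics/z2.png

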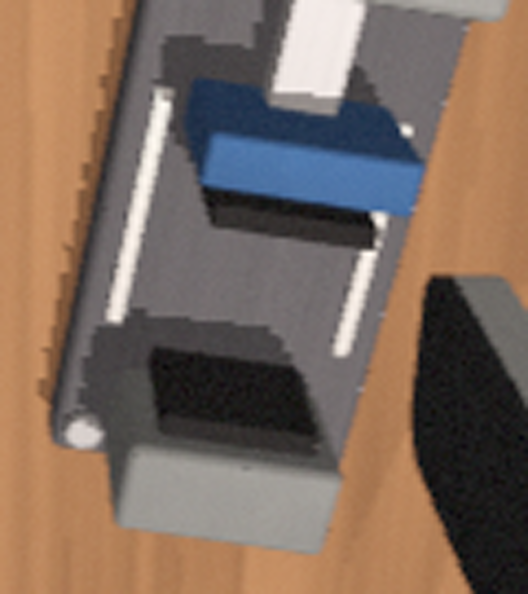

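View pics/z3.png

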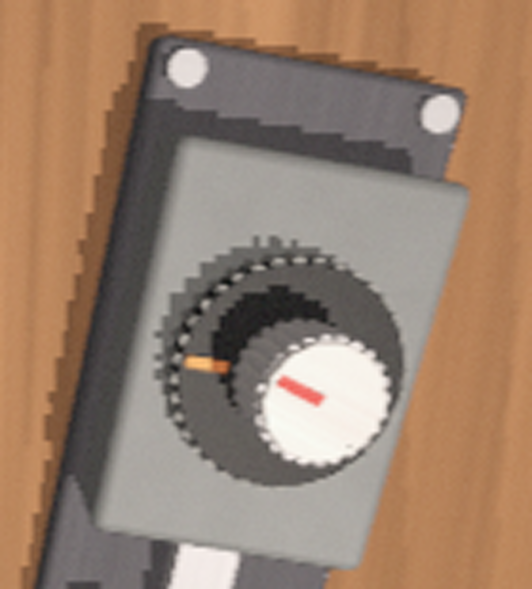

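```bash
python3 - <<'E'
from h import *
T=np.load("w1.npy")
def q(pts,s,o,z): return np.array([onz("wrist",(p[0]/s+o[0],p[1]/s+o[1]),z,T)[:2] for p in pts])
sides=lambda P:[round(float(np.linalg.norm(P[i]-P[(i+1)%len(P)]))*1e3,1) for i in range(len(P))]
ang=lambda a,b:round(float(np.degrees(np.arctan2(*(b-a)[::-1]))),1)
P=q([(175,138),(380,138),(408,372),(202,375)],8,(160,175),.034);print("part",P.mean(0).round(4),sides(P),ang(P[0],P[1]),ang(P[3],P[2]),ang(P[3],P[0]),ang(P[2],P[1]))
print("stub",q([(280,265)],8,(160,175),.040))
K=q([(322,402)],3.8,(300,70),.096);print("knob",K)
M=q([(185,362),(230,368)],3.8,(300,70),.066);print("coarse mark",M)
H=q([(187,140),(465,187),(360,567),(97,525)],3.8,(300,70),.052);print("head",H.mean(0).round(4),sides(H),[ang(H[0],H[1]),ang(H[3],H[2]),ang(H[3],H[0])-90,ang(H[2],H[1])-90])
A=q([(135,445),(338,478),(322,550),(118,523)],4.4,(280,215),.060);print("anvil",A.round(4).tolist(),sides(A),ang(A[0],A[1]))
J=q([(212,135),(420,165),(412,215),(203,185)],4.4,(280,215),.058);print("jaw",J.mean(0).round(4),sides(J),ang(J[0],J[1]))
PD=q([(212,225),(375,248)],4.4,(280,215),.055);AR=q([(160,405),(312,428)],4.4,(280,215),.055)
print("pad",PD.mean(0),sides(PD),"anvilrub",AR.mean(0),sides(AR))
yaw=np.radians(np.mean([ang(H[0],H[1]),ang(H[3],H[2]),ang(H[3],H[0])-90,ang(H[2],H[1])-90]));print("yaw",np.degrees(yaw))
ey=np.array([-np.sin(yaw),np.cos(yaw)]);ex=np.array([np.cos(yaw),np.sin(yaw)])
o=H.mean(0)-70*1e-3*ey;print("origin",o)
for n,v in(("knob",K[0]),("anvil in",A[:2].mean(0)),("jaw",J.mean(0)),("pad",PD.mean(0)),("ar",AR.mean(0))):print(n,((v-o)@ex*1e3).round(1),((v-o)@ey*1e3).round(1))
# greens tops
h=cv2.cvtColor(cv2.imread("pics/w1.png"),cv2.COLOR_BGR2HSV);n,l,st,c=cv2.connectedComponentsWithStats(cv2.inRange(h,(45,120,60),(80,255,255)))
for k in range(1,n):
    if st[k,4]>100 and c[k][0]<300:print("green",onz("wrist",c[k],.022,T)[:2].round(3))
E
```

```text
part [0.4358 0.0275] [28.7, 35.0, 29.7, 35.4] 0.3 1.2 91.2 92.9
stub [[0.43572137 0.02836429]]
knob [[0.62558149 0.07901511]]
coarse mark [[0.59841082 0.08267572]
 [0.61028323 0.08115871]]
head [0.6261 0.0795] [74.1, 106.5, 77.2, 106.0] [-8.8, -9.2, -9.700000000000003, -8.0]
anvil [[0.5679, -0.0992], [0.6234, -0.1095], [0.6209, -0.1333], [0.5641, -0.1246]] [56.5, 24.0, 57.5, 25.7] -10.5
jaw [ 0.61   -0.0195] [53.5, 14.1, 54.5, 14.0] -8.6
pad [ 0.6072647  -0.03857446] [43.2, 43.2] anvilrub [ 0.59557678 -0.09353522] [42.3, 42.3]
yaw -8.925
origin [0.61521491 0.01030317]
knob -0.4 69.5
anvil in -1.6 -116.3
jaw -0.6 -30.2
pad -0.3 -49.5
ar -3.3 -105.6
green [0.455 0.108]
green [0.359 0.069]
green [ 0.35  -0.015]
green [ 0.426 -0.05 ]
```

```bash
python3 - <<'E'
from h import *
print(toolT()[:3,3])
plan([((.436,.028,.13),.022,6),((.436,.028,.045),.022,3)])
E
```

```text
[0.52993102 0.06003913 0.25018173]
dp [[-0.078, 0.027, 0.1], [-0.079, 0.026, 0.1], [-0.078, 0.026, 0.101], [-0.079, 0.026, 0.1], [-0.078, 0.025, 0.1], [-0.079, 0.026, 0.1], [-0.0, -0.0, 0.142], [-0.0, -0.0, 0.141]]
turn [[0.0, 0.0, -0.004], [0.0, 0.0, -0.005], [0.0, 0.0, -0.004], [0.0, 0.001, -0.005], [0.0, -0.0, -0.004], [0.0, -0.0, -0.004], [0.0, -0.0, -0.0], [0.0, -0.0, -0.0]]
dp [[-0.0, -0.001, 0.142]]
turn [[0.0, -0.0, -0.0]]
ends [0.436  0.0281 0.045 ]
```

>>> move_arm:
  claw: [0.75,0.75,0.75,0.75,0.75,0.75,0.75,0.75]
  dp:
    - [-0.078,0.027,0.1]
    - [-0.079,0.026,0.1]
    - [-0.078,0.026,0.101]
    - [-0.079,0.026,0.1]
    - [-0.078,0.026,0.1]
    - [-0.079,0.026,0.1]
    - [0,0,0.142]
    - [0,0,0.141]
  turn:
    - [0,0,-0.004]
    - [0,0,-0.005]
    - [0,0,-0.004]
    - [0,0,-0.005]
    - [0,0,-0.004]
    - [0,0,-0.004]
    - [0,0,0]
    - [0,0,0]

```text
clock: 2.87
position: [0.4358, 0.0251, 0.0732]
ee_rot: [1.0, 0.008, 0.001, 0.001]
ft_force: [0.9, -1.1, 0.2]
grip_width: 0.751
```

>>> move_arm:
  claw: [0.75,0.75,0.75]
  dp:
    - [0,0,0.142]
    - [0,0,0]
    - [0,0,0]
  turn:
    - [0,0,0]
    - [0,0,0]
    - [0,0,0]

```text
clock: 3.12
position: [0.4352, 0.0266, 0.0449]
ee_rot: [1.0, 0.01, -0.001, -0.0]
ft_force: [0.2, 0.2, 0.7]
grip_width: 0.754
```

```bash
python3 - <<'E'
from h import *
im,T=shot("wrist","w2");np.save("w2.npy",T);print(T.round(4)[:3])
cv2.imwrite("pics/w2z.png",cv2.resize(im[180:420,140:440],None,fx=2,fy=2))
E
```

```text
[[ 9.998e-01  1.910e-02 -2.900e-03  4.352e-01]
 [ 1.910e-02 -9.998e-01  3.000e-04  2.660e-02]
 [-2.900e-03 -3.000e-04 -1.000e+00  4.490e-02]]
```

View pics/w2.png

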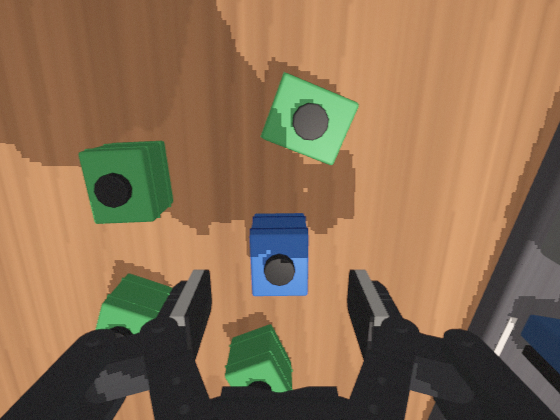

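```bash
python3 - <<'E'
from h import *
T=np.load("w2.npy");print(onz("wrist",(279.5,270),.040,T), [onz("wrist",p,.034,T)[:2].round(4) for p in((252,258),(308,258),(307,295),(252,295))]); T=toolT();print(T[:3].round(4))
E
```

```text
[0.43505362 0.02907338 0.04      ] [array([0.4208, 0.0324]), array([0.4496, 0.033 ]), array([0.4501, 0.011 ]), array([0.4207, 0.0104])]
[[ 9.998e-01  1.940e-02 -1.000e-04  4.364e-01]
 [ 1.940e-02 -9.998e-01  1.000e-04  2.690e-02]
 [-1.000e-04 -1.000e-04 -1.000e+00  4.620e-02]]
```

The stub is at (0.435, 0.029), which agrees with the earlier measurement. The jaws straddle the part and no look-alike is in the finger path, so I'll descend and grip.

>>> move_arm:
  claw: [0.75,0.75,0.75,0.75,0.2,0.2,0.2,0.2]
  dp:
    - [0,0,0.06]
    - [0,0,0.07]
    - [0,0,0.055]
    - [0,0,0]
    - [0,0,0]
    - [0,0,0]
    - [0,0,0]
    - [0,0,0]
  turn:
    - [0,0,0]
    - [0,0,0]
    - [0,0,0]
    - [0,0,0]
    - [0,0,0]
    - [0,0,0]
    - [0,0,0]
    - [0,0,0]
  grip_force: 35

```text
clock: 3.83
position: [0.437, 0.0274, 0.0094]
ee_rot: [1.0, 0.01, 0.001, 0.0]
ft_force: [-1.9, -0.4, 8.0]
grip_width: 0.345
```

>>> move_arm:
  claw: [0.2,0.2,0.2,0.2,0.2,0.2]
  dp:
    - [0,0,0]
    - [0,0,0]
    - [0,0,-0.05]
    - [0,0,-0.1]
    - [0,0,-0.15]
    - [0,0,-0.15]
  turn:
    - [0,0,0]
    - [0,0,0]
    - [0,0,0]
    - [0,0,0]
    - [0,0,0]
    - [0,0,0]

```text
clock: 4.33
position: [0.4354, 0.0278, 0.0998]
ee_rot: [1.0, 0.011, -0.001, -0.0]
ft_force: [0.5, -0.0, -1.3]
grip_width: 0.343
```

```bash
python3 - <<'E'
from h import *
im,T=shot("wrist","w3");np.save("w3.npy",T);print(T.round(4)[:3],manip.get_obs()["ft_force"],manip.get_obs()["grip_width"])
yaw=np.radians(-8.93);ex=np.array([np.cos(yaw),np.sin(yaw)]);ey=np.array([-np.sin(yaw),np.cos(yaw)]);o=np.array([.6152,.0103])
t=o-.0775*ey;print(t)
T=toolT()
plan([((.44,.028,.125),.022,1),((*t,.125),yaw,7)])
E
```

```text
[[ 9.998e-01  2.150e-02 -1.200e-03  4.354e-01]
 [ 2.150e-02 -9.998e-01  7.000e-04  2.780e-02]
 [-1.200e-03 -7.000e-04 -1.000e+00  9.980e-02]] [5.30214883 1.11499724 4.79762393] 0.33939033767867743
[ 0.60316986 -0.0662606 ]
dp [[0.007, 0.002, -0.098], [0.115, 0.07, 0.0], [0.117, 0.067, 0.0], [0.118, 0.064, 0.0], [0.12, 0.061, 0.0], [0.121, 0.057, 0.0], [0.123, 0.055, 0.0], [0.125, 0.052, 0.0]]
turn [[0.0, -0.008, -0.0], [0.0, -0.0, 0.032], [0.0, -0.0, 0.033], [0.0, -0.0, 0.032], [0.0, -0.0, 0.032], [0.0, -0.0, 0.033], [0.0, -0.0, 0.032], [0.0, -0.0, 0.032]]
ends [ 0.6032 -0.0663  0.1251]
```

View pics/w3.png

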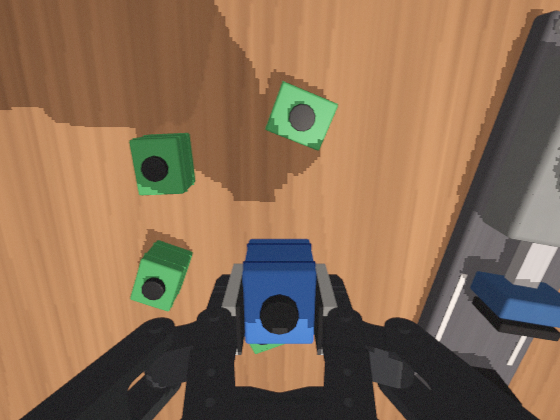

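The part is held upright between the pads at width 0.34 (about 29 mm). Next I'll carry it above the bay.

>>> move_arm:
  claw: [0.2,0.2,0.2,0.2,0.2,0.2,0.2,0.2]
  dp:
    - [0.003,0,-0.13]
    - [0.115,0.07,0]
    - [0.117,0.067,0]
    - [0.118,0.064,0]
    - [0.12,0.061,0]
    - [0.121,0.057,0]
    - [0.123,0.055,0]
    - [0.125,0.052,0]
  turn:
    - [0,0,0]
    - [0,0,0.032]
    - [0,0,0.033]
    - [0,0,0.032]
    - [0,0,0.032]
    - [0,0,0.033]
    - [0,0,0.032]
    - [0,0,0.032]

```text
clock: 5.05
position: [0.6008, -0.0679, 0.125]
ee_rot: [0.997, -0.079, 0.0, -0.0]
ft_force: [-0.0, 0.1, 0.3]
grip_width: 0.341
```

>>> move_arm:
  claw: [0.2,0.2,0.2]
  dp:
    - [0,0,0]
    - [0,0,0]
    - [0,0,0]
  turn:
    - [0,0,0]
    - [0,0,0]
    - [0,0,0]

```text
clock: 5.3
position: [0.5994, -0.0664, 0.1246]
ee_rot: [0.997, -0.078, -0.0, -0.0]
ft_force: [-0.0, -0.6, -0.5]
grip_width: 0.342
```

```bash
python3 - <<'E'
from h import *
im,T=shot("wrist","w4");np.save("w4.npy",T);print(T.round(4)[:3],manip.get_obs()["ft_force"],np.degrees(np.arctan2(T[1,0],T[0,0])))
yaw=np.radians(-8.93);ex=np.array([np.cos(yaw),np.sin(yaw)]);ey=np.array([-np.sin(yaw),np.cos(yaw)]);o=np.array([.6152,.0103])
d=T[:2,3]-o;print("in vise",d@ex,d@ey)
E
```

```text
[[ 9.879e-01 -1.552e-01 -3.000e-04  5.994e-01]
 [-1.552e-01 -9.879e-01  6.000e-04 -6.640e-02]
 [-4.000e-04 -6.000e-04 -1.000e+00  1.246e-01]] [ 0.62966287 -0.20994604 -0.93392718] -8.930606456187649
in vise -0.0037190729948891554 -0.07821975636383814
```

View pics/w4.png

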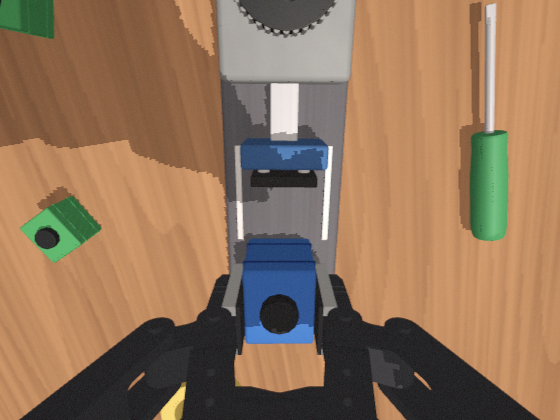

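```bash
python3 - <<'E'
from h import *
T=np.load("w4.npy");Ti=np.linalg.inv(T)
for n,p,z in(("padL",(251,187),.055),("padR",(317,186),.055),("jaw",(285,168),.058),("headL",(221,82),.052),("headR",(350,80),.052),("railL end",(240,238),.0185),("railR end",(325,238),.0185)):
    print(n,(Ti@np.append(onz("wrist",p,z,T),1))[:2].round(4)*1000)
E
```

```text
padL [-18.9 -28.2]
padR [ 24.6 -28.9]
jaw [  3.4 -41.5]
headL [-35.5 -92.8]
headR [ 42.3 -94. ]
railL end [-32.1  24.3]
railR end [37.  24.2]
```

Lateral offset is 3 mm and the gap is 10 mm to the pad and about 9 mm to the anvil rubber. I'll shift by 3 mm and descend.

>>> move_arm:
  claw: [0.2,0.2,0.2,0.2,0.2,0.2,0.2,0.2]
  dp:
    - [0.015,0,0]
    - [0,0,0.08]
    - [0,0,0.12]
    - [0,0,0.12]
    - [0,0,0.08]
    - [0,0,0.04]
    - [0,0,0]
    - [0,0,0.025]
  turn:
    - [0,0,0]
    - [0,0,0]
    - [0,0,0]
    - [0,0,0]
    - [0,0,0]
    - [0,0,0]
    - [0,0,0]
    - [0,0,0]

```text
clock: 6.02
position: [0.6036, -0.0673, 0.0328]
ee_rot: [0.997, -0.078, 0.001, 0.0]
ft_force: [1.9, 0.1, -0.2]
grip_width: 0.345
```

>>> move_arm:
  claw: [0.2,0.2]
  dp:
    - [0,0,0.009]
    - [0,0,0.005]
  turn:
    - [0,0,0]
    - [0,0,0]

```text
clock: 6.18
position: [0.6033, -0.0676, 0.0293]
ee_rot: [0.997, -0.078, 0.001, 0.0]
ft_force: [-0.2, -0.4, -0.7]
grip_width: 0.347
```

>>> move_arm:
  claw: [0.2,0.2]
  dp:
    - [0,0,0]
    - [0,0,0]
  turn:
    - [0,0,0]
    - [0,0,0]

```text
clock: 6.35
position: [0.6031, -0.0676, 0.0291]
ee_rot: [0.997, -0.078, 0.0, 0.0]
ft_force: [-0.0, 0.3, -0.4]
grip_width: 0.346
```

>>> move_arm:
  claw: [0.2,0.2,0.2]
  dp:
    - [0,0,0.006]
    - [0,0,0]
    - [0,0,0]
  turn:
    - [0,0,0]
    - [0,0,0]
    - [0,0,0]

```text
clock: 6.6
position: [0.6029, -0.0676, 0.0275]
ee_rot: [0.997, -0.078, 0.0, 0.0]
ft_force: [-0.4, 0.3, -1.0]
grip_width: 0.345
```

>>> move_arm:
  claw: [0.2,0.2,0.2]
  dp:
    - [0,0,0.003]
    - [0,0,0]
    - [0,0,0]
  turn:
    - [0,0,0]
    - [0,0,0]
    - [0,0,0]

```text
clock: 6.85
position: [0.603, -0.0676, 0.0275]
ee_rot: [0.997, -0.078, 0.0, 0.0]
ft_force: [-1.8, -0.2, 5.9]
grip_width: 0.343
```

Contact with the bed (5.9 N). I'll release slowly, rise and look.

>>> move_arm:
  claw: [0.5,0.7,0.8,0.8,0.8,0.8,0.8,0.8]
  dp:
    - [0,0,0]
    - [0,0,0]
    - [0,0,0]
    - [0,0,-0.05]
    - [0,0,-0.1]
    - [0,0,-0.15]
    - [0,0,-0.2]
    - [0,0,-0.2]
  turn:
    - [0,0,0]
    - [0,0,0]
    - [0,0,0]
    - [0,0,0]
    - [0,0,0]
    - [0,0,0]
    - [0,0,0]
    - [0,0,0]

```text
clock: 7.52
position: [0.6021, -0.0673, 0.1685]
ee_rot: [0.997, -0.078, -0.001, -0.0]
ft_force: [1.6, -0.5, -0.5]
grip_width: 0.8
```

```bash
python3 - <<'E'
from h import *
im,T=shot("wrist","w5");np.save("w5.npy",T);print(T.round(4)[:3],manip.get_obs()["joint_pos"].round(3))
s,_=shot("side","s5");c,_=shot("scene","c5")
cv2.imwrite("pics/s5z.png",np.hstack([cv2.resize(s[180:290,180:330],(520,380)),cv2.resize(c[200:290,200:390],(280,380))][:1]))
E
```

```text
[[ 9.878e-01 -1.557e-01 -1.100e-03  6.021e-01]
 [-1.557e-01 -9.878e-01  5.000e-04 -6.730e-02]
 [-1.200e-03 -3.000e-04 -1.000e+00  1.685e-01]] [ 0.516  0.39  -0.609  1.559  0.233  1.255 -0.285]
```

View pics/w5.png

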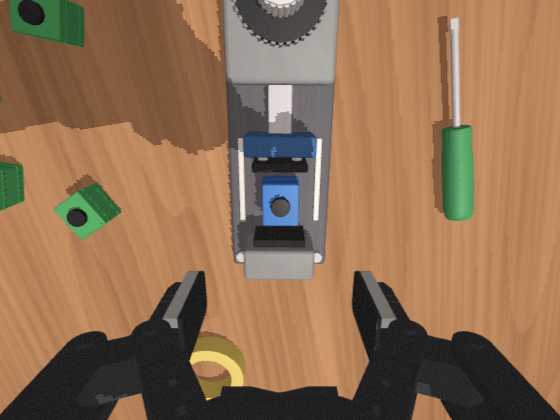

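View pics/s5z.png

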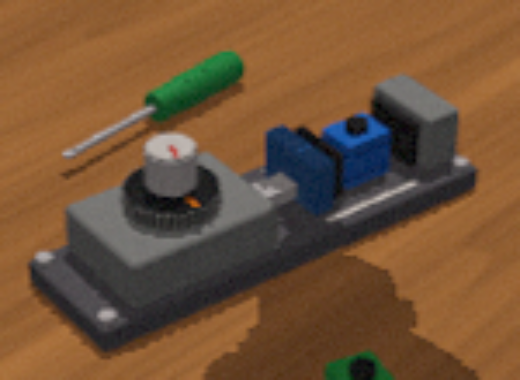

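```bash
python3 - <<'E'
from h import *
im=cv2.imread("pics/w5.png")
cv2.imwrite("pics/w5z.png",cv2.resize(im[125:285,225:335],None,fx=5,fy=5,interpolation=cv2.INTER_CUBIC)[:, :][:800][:600*0+800][:800] if 0 else cv2.resize(im[130:250,230:330],None,fx=5,fy=5,interpolation=cv2.INTER_CUBIC))
E
```

```text
(no output)
```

View pics/w5z.png

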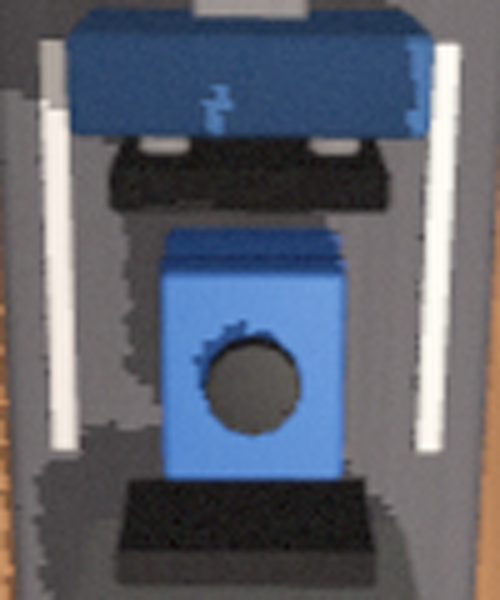

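```bash
python3 - <<'E'
from h import *
T=np.load("w5.npy");Ti=np.linalg.inv(T)
for n,p,z in(("pad",(250,210),.055),("pt+",(253,272),.052),("pt-",(253,480),.052),("rub",(247,548),.055),("rubback",(247,585),.055),("stub",(252,386),.058),("jawfront",(250,135),.058)):
    print(n,(Ti@np.append(onz("wrist",(p[0]/5+230,p[1]/5+130),z,T),1))[:2].round(4)*1000)
i=cams.camera_info("wrist")
K=np.array([.6258,.0793])
print("knob",K)
plan([((*K,.17),np.radians(-8.93),6)])
E
```

```text
pad [  0.4 -28.7]
pt+ [  0.9 -18. ]
pt- [ 1.  17.8]
rub [-0.  28.9]
rubback [-0.  35.7]
stub [ 0.7 -0.7]
jawfront [  0.3 -41. ]
knob [0.6258 0.0793]
dp [[-0.002, -0.123, 0.001], [-0.002, -0.124, 0.001], [-0.001, -0.123, 0.001], [-0.002, -0.124, 0.001], [-0.002, -0.123, 0.001], [-0.001, -0.124, 0.0]]
turn [[0.0, -0.001, -0.0], [0.0, -0.002, -0.0], [0.0, -0.001, -0.001], [0.0, -0.002, 0.0], [0.0, -0.001, 0.0], [0.0, -0.002, -0.0]]
ends [0.6259 0.0793 0.1701]
```

The bay measures 57.6 mm and the part's top 35.8 mm, centred and square. The expected closing travel is about 21.6 + 2 mm, or roughly 1.97 rad. Next I'll go above the knob, turned 65° counter-clockwise so that one grip covers it all, and check centring.

>>> move_arm:
  claw: [0.8,0.8,0.8,0.8,0.8,0.8,0.8,0.8]
  dp:
    - [-0.002,-0.123,0]
    - [-0.002,-0.124,0]
    - [-0.001,-0.123,0]
    - [-0.002,-0.124,0]
    - [-0.002,-0.123,0]
    - [-0.001,-0.124,0]
    - [0,0,0]
    - [0,0,0]
  turn:
    - [0,0,0]
    - [0,0,0]
    - [0,0,0]
    - [0,0,0]
    - [0,0,0]
    - [0,0,0]
    - [0,0,0]
    - [0,0,0]

```text
clock: 8.33
position: [0.6233, 0.081, 0.166]
ee_rot: [0.997, -0.077, -0.001, -0.0]
ft_force: [-0.2, -1.3, 0.0]
grip_width: 0.799
```

```bash
python3 - <<'E'
from h import *
im,T=shot("wrist","w6");np.save("w6.npy",T);print(T.round(4)[:3],manip.get_obs()["joint_pos"].round(3))
g=cv2.cvtColor(im,cv2.COLOR_BGR2HSV)
m=((g[...,1]<60)&(g[...,2]>170)).astype(np.uint8);n,l,st,c=cv2.connectedComponentsWithStats(m)
for k in range(1,n):
    if st[k,4]>200:
        cn,_=cv2.findContours((l==k).astype(np.uint8),0,2);(x,y),r=cv2.minEnclosingCircle(cn[0]);print(st[k],(x,y),r,onz("wrist",(x,y),.096,T))
cv2.imwrite("pics/w6z.png",cv2.resize(im[130:310,190:370],None,fx=3,fy=3,interpolation=cv2.INTER_CUBIC))
E
```

```text
[[ 9.882e-01 -1.529e-01 -1.300e-03  6.233e-01]
 [-1.529e-01 -9.882e-01  5.000e-04  8.100e-02]
 [-1.400e-03 -3.000e-04 -1.000e+00  1.660e-01]] [ 0.288  0.459 -0.645  1.507  0.283  1.272 -0.547]
[ 296  145   37  121 1796] (318.0, 205.0) 61.39228057861328 [0.65106579 0.09254338 0.096     ]
[427 201  10  80 409] (433.5, 240.5) 39.528568267822266 [0.72761974 0.05452285 0.096     ]
[ 261  207   47   44 1370] (283.9956359863281, 227.47598266601562) 23.054889678955078 [0.62609588 0.07994572 0.096     ]
[272 267  20  24 469] (281.5, 278.5) 14.916534423828125 [0.61843487 0.04079281 0.096     ]
[245 291   6  60 258] (247.5, 320.5) 29.60584259033203 [0.58737476 0.00875311 0.096     ]
[310 291   8  61 271] (313.5, 321.0) 30.203575134277344 [0.63704418 0.00071347 0.096     ]
```

View pics/w6z.png

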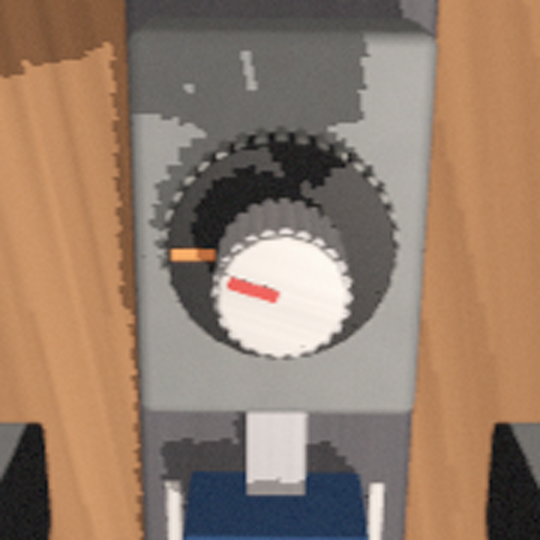

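The knob top centre is at (0.6261, 0.0799). The fine mark points to the left and the coarse mark is at pixel (253,214). Now the pre-rotation.

>>> move_arm:
  claw: [0.8,0.8,0.8,0.8,0.8,0.8,0.8,0.8]
  dp:
    - [0.01,0,0]
    - [0,0,0]
    - [0,0,0]
    - [0,0,0]
    - [0,0,0]
    - [0,0,0]
    - [0,0,0]
    - [0,0,0]
  turn:
    - [0,0,-0.14]
    - [0,0,-0.14]
    - [0,0,-0.14]
    - [0,0,-0.14]
    - [0,0,-0.14]
    - [0,0,-0.14]
    - [0,0,-0.14]
    - [0,0,-0.14]

```text
clock: 9.05
position: [0.6258, 0.0767, 0.1663]
ee_rot: [0.935, 0.355, -0.0, 0.0]
ft_force: [-0.7, -0.3, -0.1]
grip_width: 0.805
```

>>> move_arm:
  claw: [0.8,0.8,0.8,0.8]
  dp:
    - [0,0,0]
    - [0,0,0]
    - [0,0,0]
    - [0,0,0]
  turn:
    - [0,0,-0.14]
    - [0,0,-0.14]
    - [0,0,0]
    - [0,0,0]

```text
clock: 9.38
position: [0.6258, 0.0772, 0.1663]
ee_rot: [0.892, 0.452, -0.0, 0.0]
ft_force: [0.7, -1.1, -0.2]
grip_width: 0.796
```

```bash
python3 - <<'E'
from h import *
T=toolT();print(T.round(4)[:3],manip.get_obs()["joint_pos"].round(3),np.degrees(np.arctan2(T[1,0],T[0,0])))
yaw=np.arctan2(T[1,0],T[0,0])
plan([((.626,.0797,.11),yaw,3),((.626,.0797,.073),yaw,3)])
E
```

```text
[[ 5.918e-01  8.061e-01 -7.000e-04  6.258e-01]
 [ 8.061e-01 -5.918e-01 -5.000e-04  7.720e-02]
 [-8.000e-04 -2.000e-04 -1.000e+00  1.663e-01]] [ 0.419  0.519 -0.839  1.494  0.393  1.304  0.48 ] 53.71301924327784
dp [[0.004, -0.002, 0.094], [0.003, -0.002, 0.094], [0.004, -0.003, 0.094], [-0.0, 0.0, 0.062], [-0.0, 0.0, 0.061], [-0.0, 0.0, 0.062]]
turn [[-0.0, 0.0, -0.0], [-0.0, 0.001, -0.0], [-0.0, 0.0, -0.0], [-0.0, 0.0, -0.0], [-0.0, 0.0, -0.0], [-0.0, 0.0, -0.0]]
ends [0.626  0.0798 0.0729]
```

>>> move_arm:
  claw: [0.8,0.8,0.8,0.8,0.8,0.8,0.8]
  dp:
    - [0.004,-0.002,0.094]
    - [0.003,-0.002,0.094]
    - [0.004,-0.003,0.094]
    - [0,0,0.062]
    - [0,0,0.061]
    - [0,0,0.062]
    - [0,0,0]
  turn:
    - [0,0,0]
    - [0,0,0]
    - [0,0,0]
    - [0,0,0]
    - [0,0,0]
    - [0,0,0]
    - [0,0,0]

```text
clock: 9.97
position: [0.625, 0.0808, 0.0708]
ee_rot: [0.891, 0.454, -0.001, -0.0]
ft_force: [-0.3, -0.3, -0.5]
grip_width: 0.796
```

>>> move_arm:
  claw: [0.2,0.2,0.2,0.2,0.2,0.2,0.2,0.2]
  dp:
    - [0,0,0]
    - [0,0,0]
    - [0,0,0]
    - [0,0,0]
    - [0,0,0]
    - [0,0,0]
    - [0,0,0]
    - [0,0,0]
  turn:
    - [0,0,0]
    - [0,0,0]
    - [0,0,0]
    - [0,0,0]
    - [0,0,0]
    - [0,0,0]
    - [0,0,0]
    - [0,0,0]
  grip_force: 45

```text
clock: 10.63
position: [0.6255, 0.0795, 0.0745]
ee_rot: [0.891, 0.453, -0.001, 0.001]
ft_force: [-9.3, -7.7, 10.4]
grip_width: 0.34
```

```bash
cat >> h.py <<'E'
def st(pic=None):
    o=manip.get_obs();T=toolT();print("t",round(o["clock"],2),"p",T[:3,3].round(4),"yaw",np.degrees(np.arctan2(T[1,0],T[0,0])).round(2),"F",np.round(o["ft_force"],1),"M",np.round(o["torque"],3),"w",round(o["grip_width"],3),"q7",round(o["joint_pos"][6],3),"tau7",np.round(o["tau"][6],3))
E
python3 - <<'E'
from h import *
st();im,T=shot("wrist","w7")
E
```

```text
t 10.63 p [0.6255 0.0795 0.0745] yaw 53.94 F [-9.3 -7.7 10.4] M [-1.453  1.939 -0.005] w 0.34 q7 0.431 tau7 -0.068
```

View pics/w7.png

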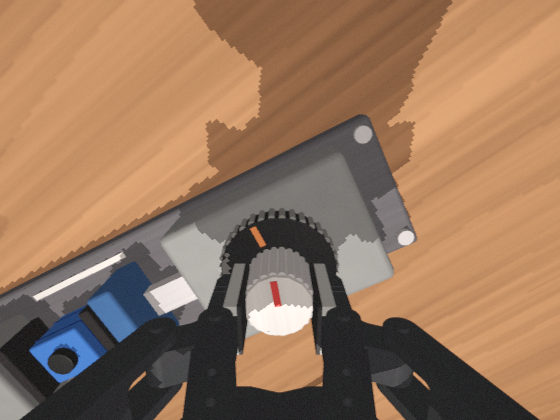

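The knob is gripped with fingertips clear of the ring. There is a small side and down preload, which I'll relieve.

>>> move_arm:
  claw: [0.2,0.2,0.2]
  dp:
    - [-0.003,0,-0.008]
    - [0,0,0]
    - [0,0,0]
  turn:
    - [0,0,0]
    - [0,0,0]
    - [0,0,0]

```text
clock: 10.93
position: [0.6254, 0.0794, 0.0747]
ee_rot: [0.891, 0.454, -0.001, 0.001]
ft_force: [-2.1, -6.4, -2.9]
grip_width: 0.327
```

```bash
python3 - <<'E'
from h import *
st()
E
```

```text
t 10.93 p [0.6254 0.0794 0.0747] yaw 53.95 F [-2.1 -6.4 -2.9] M [-1.149  0.425  0.071] w 0.327 q7 0.432 tau7 -0.057
```

>>> move_arm:
  claw: [0.2,0.2,0.2,0.2,0.2,0.2,0.2,0.2]
  dp:
    - [0,0,0]
    - [0,0,0]
    - [0,0,0]
    - [0,0,0]
    - [0,0,0]
    - [0,0,0]
    - [0,0,0]
    - [0,0,0]
  turn:
    - [0,0,0.05]
    - [0,0,0.08]
    - [0,0,0.08]
    - [0,0,0.08]
    - [0,0,0.08]
    - [0,0,0.08]
    - [0,0,0.08]
    - [0,0,0.08]

```text
clock: 11.6
position: [0.6258, 0.0797, 0.0747]
ee_rot: [0.974, 0.228, -0.0, 0.001]
ft_force: [0.8, -5.6, -5.7]
grip_width: 0.335
```

```bash
python3 - <<'E'
from h import *
st();im,T=shot("wrist","w8")
E
```

```text
t 11.6 p [0.6258 0.0797 0.0747] yaw 26.35 F [ 0.8 -5.6 -5.7] M [-0.989 -0.153  0.216] w 0.335 q7 -0.011 tau7 1.221
```

View pics/w8.png

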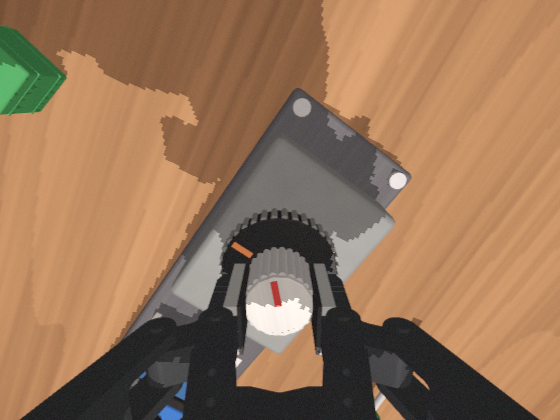

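The knob turns with the hand and Mz is 0.216, which matches the drag. The coarse mark has not moved with it. I'll continue.

>>> move_arm:
  claw: [0.2,0.2,0.2,0.2,0.2,0.2,0.2,0.2]
  dp:
    - [0,0,0]
    - [0,0,0]
    - [0,0,0]
    - [0,0,0]
    - [0,0,0]
    - [0,0,0]
    - [0,0,0]
    - [0,0,0]
  turn:
    - [0,0,0.09]
    - [0,0,0.09]
    - [0,0,0.09]
    - [0,0,0.09]
    - [0,0,0.09]
    - [0,0,0.09]
    - [0,0,0.09]
    - [0,0,0.09]

```text
clock: 12.32
position: [0.6263, 0.0798, 0.0748]
ee_rot: [0.999, -0.053, 0.001, 0.001]
ft_force: [2.4, -5.1, -7.2]
grip_width: 0.331
```

```bash
python3 - <<'E'
from h import *
st()
E
```

```text
t 12.32 p [0.6263 0.0798 0.0748] yaw -6.06 F [ 2.4 -5.1 -7.2] M [-0.994 -0.776  0.232] w 0.331 q7 -0.533 tau7 1.393
```

>>> move_arm:
  claw: [0.2,0.2,0.2,0.2,0.2,0.2,0.2,0.2]
  dp:
    - [0,0,0]
    - [0,0,0]
    - [0,0,0]
    - [0,0,0]
    - [0,0,0]
    - [0,0,0]
    - [0,0,0]
    - [0,0,0]
  turn:
    - [0,0,0.08]
    - [0,0,0.08]
    - [0,0,0.08]
    - [0,0,0.08]
    - [0,0,0.08]
    - [0,0,0.06]
    - [0,0,0]
    - [0,0,0]

```text
clock: 12.98
position: [0.6266, 0.0797, 0.0747]
ee_rot: [0.973, -0.23, 0.001, 0.0]
ft_force: [4.5, -4.5, -8.5]
grip_width: 0.332
```

```bash
python3 - <<'E'
from h import *
st();im,T=shot("wrist","w9");np.save("w9.npy",T)
E
```

```text
t 12.98 p [0.6266 0.0797 0.0747] yaw -26.61 F [ 4.5 -4.5 -8.5] M [-1.106 -1.114 -0.136] w 0.332 q7 -0.864 tau7 -0.102
```

View pics/w9.png

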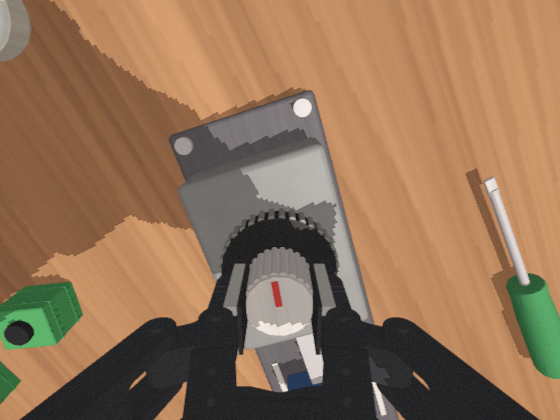

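1.41 rad (16.9 mm) turned so far, and contact is expected after roughly 22° more. I'll go in smaller steps and read the torque while moving.

>>> move_arm:
  claw: [0.2,0.2,0.2,0.2,0.2,0.2]
  dp:
    - [0,0,0.004]
    - [0,0,0]
    - [0,0,0]
    - [0,0,0]
    - [0,0,0]
    - [0,0,0]
  turn:
    - [0,0,0.05]
    - [0,0,0.05]
    - [0,0,0.05]
    - [0,0,0.05]
    - [0,0,0.05]
    - [0,0,0.05]

```text
clock: 13.53
position: [0.6268, 0.0795, 0.0747]
ee_rot: [0.939, -0.344, 0.001, 0.0]
ft_force: [2.4, -5.6, -3.0]
grip_width: 0.331
```

```bash
python3 - <<'E'
from h import *
st()
E
```

```text
t 13.53 p [0.6268 0.0795 0.0747] yaw -40.19 F [ 2.4 -5.6 -3. ] M [-1.388 -0.572  0.199] w 0.331 q7 -1.084 tau7 0.672
```

>>> move_arm:
  claw: [0.2,0.2]
  dp:
    - [0,0,0]
    - [0,0,0]
  turn:
    - [0,0,0.04]
    - [0,0,0.04]

```text
clock: 13.7
position: [0.6269, 0.0795, 0.0747]
ee_rot: [0.928, -0.373, 0.001, 0.0]
ft_force: [2.9, -5.6, -3.7]
grip_width: 0.332
```

```bash
python3 - <<'E'
from h import *
st()
E
```

```text
t 13.7 p [0.6269 0.0795 0.0747] yaw -43.77 F [ 2.9 -5.6 -3.7] M [-1.399 -0.66   0.209] w 0.332 q7 -1.142 tau7 0.454
```

>>> move_arm:
  claw: [0.2,0.2]
  dp:
    - [0,0,0]
    - [0,0,0]
  turn:
    - [0,0,0.04]
    - [0,0,0.04]

```text
clock: 13.87
position: [0.6269, 0.0795, 0.0747]
ee_rot: [0.916, -0.402, 0.001, 0.0]
ft_force: [3.2, -5.8, -3.4]
grip_width: 0.333
```

```bash
python3 - <<'E'
from h import *
st()
E
```

```text
t 13.87 p [0.6269 0.0795 0.0747] yaw -47.36 F [ 3.2 -5.8 -3.4] M [-1.408 -0.705  0.267] w 0.333 q7 -1.2 tau7 0.49
```

>>> move_arm:
  claw: [0.2,0.2]
  dp:
    - [0,0,0]
    - [0,0,0]
  turn:
    - [0,0,0.03]
    - [0,0,0.03]

```text
clock: 14.03
position: [0.6269, 0.0794, 0.0747]
ee_rot: [0.906, -0.423, 0.001, 0.0]
ft_force: [3.1, -6.7, -2.9]
grip_width: 0.33
```

```bash
python3 - <<'E'
from h import *
st()
E
```

```text
t 14.03 p [0.6269 0.0794 0.0747] yaw -50.05 F [ 3.1 -6.7 -2.9] M [-1.386 -0.735  0.217] w 0.33 q7 -1.244 tau7 0.264
```

>>> move_arm:
  claw: [0.2,0.2]
  dp:
    - [0,0,0]
    - [0,0,0]
  turn:
    - [0,0,0.03]
    - [0,0,0.03]

```text
clock: 14.2
position: [0.627, 0.0794, 0.0747]
ee_rot: [0.896, -0.444, 0.002, 0.0]
ft_force: [2.0, -5.8, -3.1]
grip_width: 0.336
```

```bash
python3 - <<'E'
from h import *
st()
E
```

```text
t 14.2 p [0.627  0.0794 0.0747] yaw -52.74 F [ 2.  -5.8 -3.1] M [-1.451 -0.794  0.272] w 0.336 q7 -1.287 tau7 0.265
```

```bash
python3 - <<'E'
from h import *
c,_=shot("scene","c10");s,_=shot("side","s10")
cv2.imwrite("pics/c10z.png",np.hstack([cv2.resize(c[205:275,205:305],(400,280),interpolation=cv2.INTER_CUBIC),cv2.resize(s[190:260,240:340],(400,280),interpolation=cv2.INTER_CUBIC)]));st()
E
```

```text
t 14.3 p [0.6269 0.0794 0.0747] yaw -52.74 F [ 3.5 -6.2 -3.2] M [-1.434 -0.749  0.135] w 0.332 q7 -1.287 tau7 -0.538
```

View pics/c10z.png

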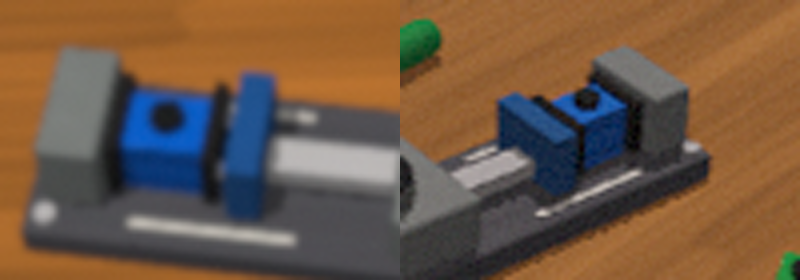

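>>> move_arm:
  claw: [0.2,0.2]
  dp:
    - [0,0,0]
    - [0,0,0]
  turn:
    - [0,0,0.02]
    - [0,0,0.02]

```text
clock: 14.47
position: [0.6269, 0.0793, 0.0747]
ee_rot: [0.889, -0.458, 0.002, 0.0]
ft_force: [3.4, -6.7, -3.4]
grip_width: 0.327
```

```bash
python3 -c "
from h import *
st()"
```

```text
t 14.47 p [0.6269 0.0793 0.0747] yaw -54.51 F [ 3.4 -6.7 -3.4] M [-1.467 -0.736  0.264] w 0.327 q7 -1.316 tau7 0.125
```

>>> move_arm:
  claw: [0.2]
  dp:
    - [0,0,0]
  turn:
    - [0,0,0.02]

```text
clock: 14.55
position: [0.627, 0.0794, 0.0747]
ee_rot: [0.885, -0.465, 0.002, 0.0]
ft_force: [2.8, -5.9, -2.8]
grip_width: 0.332
```

```bash
python3 -c "
from h import *
st()"
```

```text
t 14.55 p [0.627  0.0794 0.0747] yaw -55.42 F [ 2.8 -5.9 -2.8] M [-1.476 -0.781  0.314] w 0.332 q7 -1.331 tau7 0.058
```

>>> move_arm:
  claw: [0.2]
  dp:
    - [0,0,0]
  turn:
    - [0,0,0.02]

```text
clock: 14.63
position: [0.627, 0.0794, 0.0747]
ee_rot: [0.882, -0.472, 0.002, 0.0]
ft_force: [3.6, -6.1, -3.2]
grip_width: 0.334
```

```bash
python3 -c "
from h import *
st()"
```

```text
t 14.63 p [0.627  0.0794 0.0747] yaw -56.31 F [ 3.6 -6.1 -3.2] M [-1.516 -0.713  0.308] w 0.334 q7 -1.345 tau7 0.042
```

>>> move_arm:
  claw: [0.2]
  dp:
    - [0,0,0]
  turn:
    - [0,0,0.02]

```text
clock: 14.72
position: [0.627, 0.0794, 0.0747]
ee_rot: [0.878, -0.479, 0.002, 0.0]
ft_force: [2.6, -5.7, -3.4]
grip_width: 0.329
```

```bash
python3 -c "
from h import *
st()"
```

```text
t 14.72 p [0.627  0.0794 0.0747] yaw -57.22 F [ 2.6 -5.7 -3.4] M [-1.483 -0.795  0.303] w 0.329 q7 -1.36 tau7 0.03
```

>>> move_arm:
  claw: [0.2]
  dp:
    - [0,0,0]
  turn:
    - [0,0,0.02]

```text
clock: 14.8
position: [0.627, 0.0793, 0.0747]
ee_rot: [0.874, -0.486, 0.002, 0.0]
ft_force: [3.5, -6.0, -2.8]
grip_width: 0.332
```

```bash
python3 -c "
from h import *
st()"
```

```text
t 14.8 p [0.627  0.0793 0.0747] yaw -58.12 F [ 3.5 -6.  -2.8] M [-1.532 -0.782  0.303] w 0.332 q7 -1.375 tau7 0.02
```

```bash
python3 - <<'E'
from h import *
im,T=shot("wrist","w11");st()
for n in("w7","w8","w9","w11"):
    i=cv2.imread(f"pics/{n}.png");h=cv2.cvtColor(i,cv2.COLOR_BGR2HSV)
    m=cv2.inRange(h,(0,120,60),(8,255,255))|cv2.inRange(h,(172,120,60),(180,255,255));m[:, :250]=0;m[:,310:]=0;m[:270]=0;m[320:]=0
    y,x=np.nonzero(m);(vx,vy,x0,y0)=cv2.fitLine(np.stack([x,y],1).astype(np.float32),2,0,.01,.01).ravel();print(n,len(x),x0,y0,np.degrees(np.arctan(vx/vy)))
E
```

```text
t 14.85 p [0.627  0.0793 0.0747] yaw -58.19 F [ 3.3 -6.4 -2.9] M [-1.51  -0.797  0.284] w 0.333 q7 -1.376 tau7 -0.08
w7 168 275.20834 293.32144 11.391161
w8 164 275.58536 293.60367 10.735087
w9 166 276.28314 293.73495 10.887892
w11 168 276.3274 293.69644 12.02208
```

>>> move_arm:
  claw: [0.2,0.2]
  dp:
    - [0,0,0]
    - [0,0,0]
  turn:
    - [0,0,0.02]
    - [0,0,0.02]

```text
clock: 15.02
position: [0.627, 0.0793, 0.0747]
ee_rot: [0.866, -0.499, 0.002, 0.0]
ft_force: [3.1, -6.0, -3.7]
grip_width: 0.332
```

```bash
python3 -c "
from h import *
st()"
```

```text
t 15.02 p [0.627  0.0793 0.0747] yaw -59.91 F [ 3.1 -6.  -3.7] M [-1.54  -0.779  0.377] w 0.332 q7 -1.404 tau7 0.051
```

>>> move_arm:
  claw: [0.2]
  dp:
    - [0,0,0]
  turn:
    - [0,0,0.015]

```text
clock: 15.1
position: [0.627, 0.0793, 0.0747]
ee_rot: [0.863, -0.504, 0.002, 0.0]
ft_force: [4.3, -6.7, -3.5]
grip_width: 0.335
```

```bash
python3 -c "
from h import *
st()"
```

```text
t 15.1 p [0.627  0.0793 0.0747] yaw -60.59 F [ 4.3 -6.7 -3.5] M [-1.52  -0.802  0.381] w 0.335 q7 -1.415 tau7 -0.177
```

Torque excess over drag is about 0.146 N m (~12 N). From the angle, contact came at about 103° and there are 11.4° past it (~12 N). Both agree, so I'll stop here, let go and rise.

>>> move_arm:
  claw: [0.4,0.5,0.65,0.8,0.8,0.8]
  dp:
    - [0,0,0]
    - [0,0,0]
    - [0,0,0]
    - [0,0,0]
    - [0,0,0]
    - [0,0,0]
  turn:
    - [0,0,0]
    - [0,0,0]
    - [0,0,0]
    - [0,0,0]
    - [0,0,0]
    - [0,0,0]

```text
clock: 15.6
position: [0.6257, 0.0813, 0.0742]
ee_rot: [0.864, -0.504, 0.0, -0.0]
ft_force: [-0.3, 0.0, -0.1]
grip_width: 0.802
```

>>> move_arm:
  claw: [0.8,0.8,0.8,0.8,0.8,0.8,0.8]
  dp:
    - [0,0,-0.04]
    - [0,0,-0.08]
    - [0,0,-0.12]
    - [0,0,-0.15]
    - [0,0,-0.15]
    - [0,0,0]
    - [0,0,0]
  turn:
    - [0,0,0]
    - [0,0,0]
    - [0,0,0]
    - [0,0,0]
    - [0,0,0]
    - [0,0,0]
    - [0,0,0]

```text
clock: 16.18
position: [0.6268, 0.0813, 0.1848]
ee_rot: [0.864, -0.504, 0.002, -0.001]
ft_force: [-0.6, -0.4, -0.4]
grip_width: 0.798
```

```bash
python3 - <<'E'
from h import *
st()
plan([((.6035,-.067,.20),np.radians(-8.93),10)])
E
```

```text
t 16.18 p [0.6268 0.0813 0.1848] yaw -60.51 F [-0.6 -0.4 -0.4] M [0.035 0.018 0.006] w 0.798 q7 -1.38 tau7 0.045
dp [[0.059, 0.047, -0.008], [0.054, 0.051, -0.007], [0.05, 0.057, -0.008], [0.044, 0.06, -0.008], [0.039, 0.065, -0.007], [0.032, 0.067, -0.008], [0.027, 0.071, -0.008], [0.02, 0.072, -0.007]]
turn [[-0.0, -0.0, -0.115], [-0.001, -0.001, -0.114], [-0.0, -0.0, -0.115], [-0.0, -0.001, -0.114], [-0.001, -0.0, -0.115], [-0.0, -0.001, -0.115], [-0.001, -0.0, -0.114], [0.0, -0.0, -0.115]]
dp [[0.013, 0.074, -0.008], [0.007, 0.074, -0.008]]
turn [[-0.0, -0.001, -0.115], [-0.001, -0.0, -0.114]]
ends [ 0.6035 -0.0669  0.2001]
```

Moving back above the bay to inspect the clamp.

>>> move_arm:
  claw: [0.8,0.8,0.8,0.8,0.8,0.8,0.8,0.8]
  dp:
    - [0.059,0.047,-0.008]
    - [0.054,0.051,-0.007]
    - [0.05,0.057,-0.008]
    - [0.044,0.06,-0.008]
    - [0.039,0.065,-0.007]
    - [0.032,0.067,-0.008]
    - [0.027,0.071,-0.008]
    - [0.02,0.072,-0.007]
  turn:
    - [0,0,-0.115]
    - [0,0,-0.114]
    - [0,0,-0.115]
    - [0,0,-0.114]
    - [0,0,-0.115]
    - [0,0,-0.115]
    - [0,0,-0.114]
    - [0,0,-0.115]

```text
clock: 16.85
position: [0.6064, -0.0385, 0.1935]
ee_rot: [0.986, -0.165, -0.001, 0.0]
ft_force: [0.4, 0.1, 0.6]
grip_width: 0.799
```

>>> move_arm:
  claw: [0.8,0.8,0.8,0.8]
  dp:
    - [0.013,0.074,-0.008]
    - [0.007,0.074,-0.008]
    - [0,0,0]
    - [0,0,0]
  turn:
    - [0,0,-0.115]
    - [0,0,-0.114]
    - [0,0,0]
    - [0,0,0]

```text
clock: 17.18
position: [0.6021, -0.0679, 0.1969]
ee_rot: [0.997, -0.08, -0.001, -0.0]
ft_force: [0.8, 0.1, 0.1]
grip_width: 0.8
```

```bash
python3 - <<'E'
from h import *
im,T=shot("wrist","w12");np.save("w12.npy",T);print(T[:3].round(4));st()
cv2.imwrite("pics/w12z.png",cv2.resize(im[110:260,220:340],None,fx=4,fy=4,interpolation=cv2.INTER_CUBIC))
E
```

```text
[[ 9.873e-01 -1.590e-01 -1.000e-03  6.021e-01]
 [-1.590e-01 -9.873e-01  1.000e-04 -6.790e-02]
 [-1.000e-03  0.000e+00 -1.000e+00  1.969e-01]]
t 17.23 p [ 0.6022 -0.0667  0.1969] yaw -9.09 F [-0.7  0.4  0.1] M [ 0.002  0.043 -0.011] w 0.8 q7 -0.255 tau7 0.274
```

View pics/w12.png

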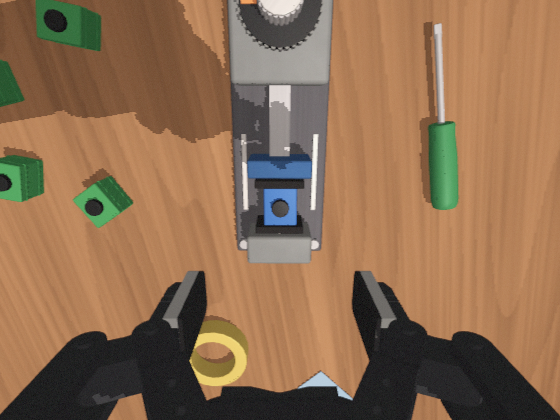

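View pics/w12z.png

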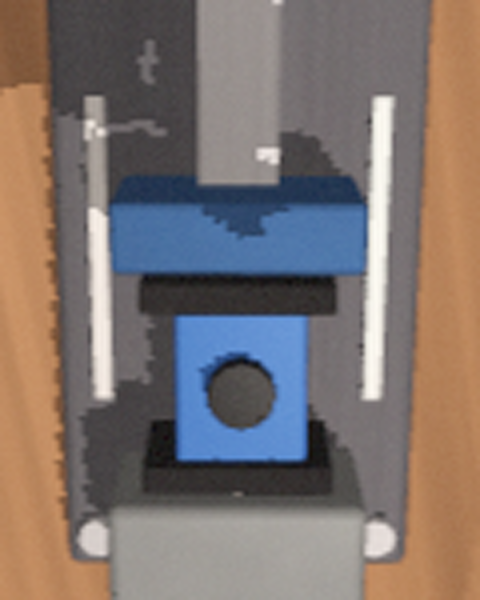

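```bash
python3 - <<'E'
from h import *
T=np.load("w12.npy");Ti=np.linalg.inv(T)
for n,p,z in(("jawfront",(240,273),.058),("padfront",(240,314),.055),("pt+",(240,316),.052),("pt-",(240,461),.052),("rubfront",(160,463),.055)):
    print(n,(Ti@np.append(onz("wrist",(p[0]/4+220,p[1]/4+110),z,T),1))[:2].round(4)*1000)
im=cv2.imread("pics/w12.png")
# coarse mark via scene/side orange
for n in("side","scene"):
    shot(n,n+"_end")
for f in("a_side","side_end","a_scene","scene_end"):
    i=cv2.imread(f"pics/{f}.png");h=cv2.cvtColor(i,cv2.COLOR_BGR2HSV);m=cv2.inRange(h,(5,180,170),(18,255,255))
    r=(slice(210,265),slice(195,270)) if "side" in f else (slice(215,265),slice(310,370))
    s=np.zeros_like(m);s[r]=m[r];y,x=np.nonzero(s);print(f,len(x),x.mean() if len(x) else 0,y.mean() if len(x) else 0)
s=cv2.imread("pics/side_end.png");a=cv2.imread("pics/a_side.png")
cv2.imwrite("pics/e.png",np.hstack([cv2.resize(q[180:280,180:330],None,fx=2.6,fy=2.6,interpolation=cv2.INTER_CUBIC) for q in(a,s)]))
E
```

```text
jawfront [  0.4 -17.7]
padfront [ 0.5 -7.7]
pt+ [ 0.5 -6.5]
pt- [ 0.5 28.2]
rubfront [-17.8  27.6]
a_side 2 235.5 238.5
side_end 2 235.5 238.5
a_scene 17 333.94117647058823 223.58823529411765
scene_end 62 361.06451612903226 224.41935483870967
```

View pics/e.png

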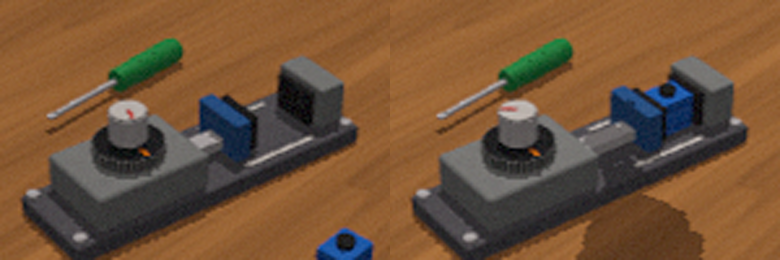

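The pad is compressed 2.3 mm (12.3 to 10.0), about 11.5 N, which agrees with the torque and angle. The coarse mark is unchanged and the robot is clear, so I'll hand in.

```bash
python3 -c "
from workcell import manip
print(manip.hand_in(), manip.get_obs()['clock'])"
```

```text
the job is handed in; nothing more can be done
the job is handed in; nothing more can be done
```

The blue part stands upright on the vise bed between the two rubber faces, 36 mm side along the jaw. It is held with about 12 N, slightly over the 10 N asked and well under the 20 N limit. I turned only the fine knob, 114.5° (2.0 rad) clockwise in one grip, then let go and moved clear. The job was handed in at about 17 s.

**Clamp force:** three estimates agree at about 12 N:

| Method | Reading | Force |
|---|---|---|
| Turning torque above drag | about 0.146 N m (noise about 0.03) | about 12 N |
| Angle past contact | 11.4° | about 12 N |
| Pad compression in the wrist picture | 12.3 to 10.0 mm | about 11.5 N |

**Other checks:**
- **Coarse ring:** in the side view its orange mark is at the same pixel as at the start. My automatic check of the mark in the scene view was unusable: the pixels it picked up differed before and after and did not look like the same feature.
- **Knob preload:** closing on the fine knob briefly pressed it down with about 10 N and sideways with about 12 N. I relieved this before turning. The fingertips stayed about 8 mm above the coarse ring.
- **Bystanders:** the arm stayed away from the jar, the tape and the screwdriver. In the last pictures I looked at, the tape and screwdriver showed no sign of having moved. The jar was out of frame in those.

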